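Find the block that is bored right through

ROBOT

A 6-joint arm with a two-finger parallel gripper is mounted at the origin on the work surface. World frame = base frame: x ahead of the robot, y to its left, z up, the work surface at z = 0. Lengths are in m, angles in rad, forces in N, time in s.
With the tool pointing down it reaches from about 0.4 to 0.825 m from the base axis. Payload 7 kg.
Tool frame: the origin (TCP) lies midway between the tips of the shut fingers; the grasp point (between the pads) lies 19 mm behind it; z points along the fingers, y is the line along which they close (so a half turn about z gives the same grasp; the last joint's range is limited). The gripper opens to 88 mm and grips with 3 to 60 N. Pads are 19 mm wide; open, the fingers measure 130 mm over their backs; the gripper's body (78 mm by 193 mm) begins 47 mm behind the grasp point.
Start: joints at [-0.998, 0.359, 0.012, 0, -1.224, -0.288], TCP at [0.19, -0.648, 0.227] pointing down, gripper open.
Joint ranges: [-3.07, 3.07], [-1.43, 2.12], [-1.02, 1.25], [-3.03, 1.67], [-3.05, -0], [-3.03, 3.03]. Speed limits (rad/s): [2.39, 2.39, 3.01, 3.14, 3.14, 3.14].

INTERFACE

Orientations are given as a unit quaternion [w, x, y, z].
In Python, from plant import r gives the robot as it stands. The module is installed in compiled form; this text tells all that it offers.
- The arm moves only by the shell command python3 -m jog 'ROWS'. ROWS is text: rows parted by semicolons, each of 7 numbers parted by spaces: the shift along the tool's x, y, z in mm, then the turn, a rotation vector about the tool's x, y, z in degrees, then the finger opening in mm, from 0 to 87.6. A call has 1 to 5 rows; each row shifts and turns the commanded pose from where the row before left it, along the tool's axes as they then stand; what a row does not reach is not made up. A row lasts 1/12 s, in which the tool goes at most 41.7 mm and 7.16 degrees, less where a joint would pass 70% of its speed; a pose out of reach is approached as far as the arm can. A call is refused whole if a number of a shift passes 41.7 or a number of a turn 7.16, either way. A call with a gripper value outside its range is refused whole. The fingers move at their own pace and stop on an object; the grip force is fixed at half the most. Time passes only in rows, so rows that do not move let the fingers close. It gives the time, the measured TCP pose, the force, the opening and the grip force at its end, in the units of the state.
- r.sense(): the state, without advancing time (a new reading comes with each control period).
- r.read_camera(name): name is "side" or "top" or "wrist"; returns a dict with "color" (480x640x3 uint8, red, green, blue), "vfov" (degrees; the focal length in pixels is half the picture's height over the tangent of half this angle, whatever the lens; pixels are square), "cx", "cy" (the principal point, pixels), "R" (3x3) and "t" (3): a world point X has camera coordinates R X + t. Camera axes: x right, y down, z forward; pixel columns grow to the right and rows downward; lengths in m; the calibration is good to about 2 mm. A picture is of the moment at which its call begins. There is no depth.
- r.job_done(): hands the job in; it is judged then, once.
The state is a dict: "time": time; "joint_positions": joint angles; "dq": joint speeds; "effort": joint torques, N m; "tcp_pos": TCP position; "tcp_rot": TCP orientation; "wrist_force": force on the tool from outside, world axes, zero at the start; "torque": the same for the moment, N m; "width": opening from 0.0 (shut) to 1.0 (fully open); "finger_force": force on a finger pad.
Only numpy, scipy, OpenCV 4.12 (cv2) and the standard library are available. Lean on these libraries where they do the work, as an engineer would, in place of code of your own. Each camera call takes 0.05 s, during which the arm holds its last target. There are 200 camera calls.

TASK

Three look-alike wooden blocks stand on the therapy table, but only one is bored right through: find it by probing the bores with the pin from the stand. Leave that block where it is with the pin standing in it, all the way down, and stand the two blind blocks upright in the grey tray. Do not knock any block over or disturb the glue stick, the cone or the tape roll.

Things in the scene. Friction and masses are not known exactly. Their poses are not given: they have to be found in the camera images.
- block_a_mid (a point): One of three look-alike upright beech blocks, 60 x 60 mm, 85 mm tall, 0.18 kg, with a 24 mm round bore down the middle from the top. In one block, not known which, it goes right through; in the other two it is blind, 40 mm deep. This point: the block's centre, on the bore's axis, 42.5 mm above its foot; z up, x and y square to the sides
- block_b_mid (a point): One of three look-alike upright beech blocks, 60 x 60 mm, 85 mm tall, 0.18 kg, with a 24 mm round bore down the middle from the top. In one block, not known which, it goes right through; in the other two it is blind, 40 mm deep. This point: the block's centre, on the bore's axis, 42.5 mm above its foot; z up, x and y square to the sides
- block_c_mid (a point): One of three look-alike upright beech blocks, 60 x 60 mm, 85 mm tall, 0.18 kg, with a 24 mm round bore down the middle from the top. In one block, not known which, it goes right through; in the other two it is blind, 40 mm deep. This point: the block's centre, on the bore's axis, 42.5 mm above its foot; z up, x and y square to the sides
- pin_grip (a point): Centre of the pin's square wooden handle (26 x 26 mm, 45 mm tall; x, y square to its faces, z up the pin). Below it a round metal shaft, 15 mm in diameter, 105 mm long, with a flat tip 127.5 mm below this point. 80 g. Starts standing loose in the stand's hole
- pin_tip (a point): Centre of the flat tip of the pin, on its axis
- stand_hole (a point): Centre of the mouth of the hole in the fixed round wooden pin stand (80 mm wide at the foot, 65 mm tall, z up). The hole is 22 mm in diameter and 55 mm deep, so that a pin standing in it has its tip 10 mm above the table
- tray_floor (a point): Middle of the inner floor of the fixed grey plastic tray, 5 mm above the table. The tray is 240 mm (along x) by 170 mm (along y) outside, 30 mm tall, walls and floor 5 mm thick; z up. The two blocks stand side by side along x with room between
- glue: Glue stick standing upright, 32 mm in diameter, 110 mm tall; origin at the centre of its foot. Leave alone
- cone: Orange therapy cone, 72 mm across the foot, 95 mm tall; origin at the centre of its foot. Leave alone
- tape: Paper tape roll lying flat, 90 mm across, 22 mm tall; origin at the centre of its underside. Leave alone
Things that resemble listed ones, but are neither listed nor needed, are in the scene too. What is shaped like the part that bears block_c_mid but green or purple is not meant.

How it is judged:
At the end, for the whole second after the job is handed in: The pin stands upright (within 0.2 rad) in the through bore of one block, its tip at least 70 mm down, that block upright within 30 mm of where it started; the two blind blocks stand upright (within 0.1 rad) on the tray's floor (((z of pin_tip in the frame of block_a_mid between -0.05 and -0.0275 m and horizontal distance between pin_tip and block_a_mid below 0.012 m and angle between pin_tip's own z axis and vertical below 0.2 rad and angle between each of block_a_mid, block_b_mid, block_c_mid's own z axis and vertical below 0.1 rad and distance of block_a_mid from where it was at the start of the episode below 0.03 m and x of block_b_mid in the frame of tray_floor between -0.1 and 0.1 m and y of block_b_mid in the frame of tray_floor between -0.065 and 0.065 m and z of block_b_mid in the frame of tray_floor between 0.035 and 0.05 m and x of block_c_mid in the frame of tray_floor between -0.1 and 0.1 m and y of block_c_mid in the frame of tray_floor between -0.065 and 0.065 m and z of block_c_mid in the frame of tray_floor between 0.035 and 0.05 m) or (z of pin_tip in the frame of block_b_mid between -0.05 and -0.0275 m and horizontal distance between pin_tip and block_b_mid below 0.012 m and angle between pin_tip's own z axis and vertical below 0.2 rad and angle between each of block_b_mid, block_a_mid, block_c_mid's own z axis and vertical below 0.1 rad and distance of block_b_mid from where it was at the start of the episode below 0.03 m and x of block_a_mid in the frame of tray_floor between -0.1 and 0.1 m and y of block_a_mid in the frame of tray_floor between -0.065 and 0.065 m and z of block_a_mid in the frame of tray_floor between 0.035 and 0.05 m and x of block_c_mid in the frame of tray_floor between -0.1 and 0.1 m and y of block_c_mid in the frame of tray_floor between -0.065 and 0.065 m and z of block_c_mid in the frame of tray_floor between 0.035 and 0.05 m) or (z of pin_tip in the frame of block_c_mid between -0.05 and -0.0275 m and horizontal distance between pin_tip and block_c_mid below 0.012 m and angle between pin_tip's own z axis and vertical below 0.2 rad and angle between each of block_c_mid, block_a_mid, block_b_mid's own z axis and vertical below 0.1 rad and distance of block_c_mid from where it was at the start of the episode below 0.03 m and x of block_a_mid in the frame of tray_floor between -0.1 and 0.1 m and y of block_a_mid in the frame of tray_floor between -0.065 and 0.065 m and z of block_a_mid in the frame of tray_floor between 0.035 and 0.05 m and x of block_b_mid in the frame of tray_floor between -0.1 and 0.1 m and y of block_b_mid in the frame of tray_floor between -0.065 and 0.065 m and z of block_b_mid in the frame of tray_floor between 0.035 and 0.05 m))); the robot touches nothing.
It fails at once if the glue stick, the cone or the tape roll is moved more than 20 mm or knocked over (distance of any of glue, cone, tape from where it was at the start of the episode above 0.02 m or angle between any of glue, cone, tape's own z axis and vertical above 0.4 rad).
It fails at once if a block is knocked over (angle between any of block_a_mid, block_b_mid, block_c_mid's own z axis and vertical above 0.7 rad).
It also fails if it takes over 72 s, if anything falls off the work surface, if the arm or the gripper's body presses on something with over 40 N, if the wrist force passes 120 N, or if a joint passes its speed limit or range.

## Working session

There is one attempt and no reset: what is moved stays moved. The work goes in short steps, Python scripts to look and compute and a shell command to move; the robot and the scene stay as the last step left them, time stands still between calls to the robot, and variables do not carry over. Pictures are saved under pics/ and viewed, at most 14 in all, crops included, and the job is handed in when it is done.

```bash
mkdir -p pics; cat > h.py <<'E'
import numpy as np, cv2
from plant import r
def cam(n,save=None):
    c=r.read_camera(n); c['img']=cv2.cvtColor(c['color'],cv2.COLOR_RGB2BGR)
    if save: cv2.imwrite('pics/'+save,c['img'])
    return c
def ray(c,u,v,z):
    f=240/np.tan(np.radians(c['vfov'])/2)
    d=np.array(c['R']).T@np.array([(u-c['cx'])/f,(v-c['cy'])/f,1]); o=-np.array(c['R']).T@np.array(c['t'])
    return o+d*(z-o[2])/d[2]
def proj(c,X):
    f=240/np.tan(np.radians(c['vfov'])/2)
    p=np.array(c['R'])@np.array(X)+c['t']; return f*p[0]/p[2]+c['cx'],f*p[1]/p[2]+c['cy']
E
python3 - <<'E'
from h import *
for n in('top','side'):
    c=cam(n,n+'0.png'); print(n,c['vfov'],c['cx'],c['cy'],-np.array(c['R']).T@c['t'],np.round(c['R'],2).tolist())
s=r.sense(); print(s)
E
```

```text
top 51.62166427542772 316.47393000727294 243.9946798559703 [0.38826029 0.00469595 1.09550332] [[0.01, -1.0, -0.0], [-0.98, -0.01, -0.2], [0.2, 0.0, -0.98]]
side 49.65597207749861 314.93324766224646 233.5766301096359 [0.23501918 0.74899317 0.75419595] [[-0.92, -0.4, -0.01], [-0.24, 0.57, -0.78], [0.32, -0.72, -0.62]]
{'time': 0.1, 'joint_positions': array([-9.97904071e-01,  3.59331086e-01,  1.11260126e-02, -2.81652824e-04,
       -1.22410147e+00, -2.88101839e-01]), 'dq': array([-0.00097224, -0.00264064,  0.00056037,  0.00368164, -0.00135886,
        0.00123984]), 'effort': array([-3.03389599e-03, -5.84162772e+01,  2.93748629e+01,  7.01565385e+00,
        1.01312526e-02, -7.38019548e-05]), 'tcp_pos': array([ 0.18948254, -0.64739308,  0.22570034]), 'tcp_rot': array([-1.94794960e-04, -1.41866978e-01,  9.89885434e-01,  7.41471459e-04]), 'wrist_force': array([-0.76273987,  0.3479936 , -0.06259566]), 'torque': array([0.06287743, 0.00156515, 0.01137642]), 'finger_force': 0.0, 'width': 1.0016883946163584}
```

View pics/top0.png

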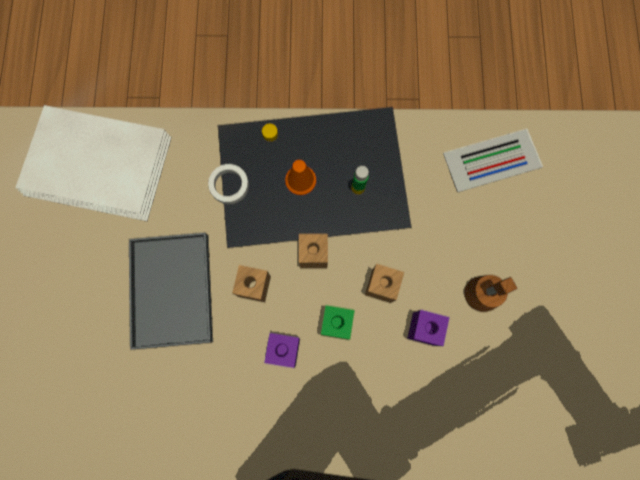

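View pics/side0.png

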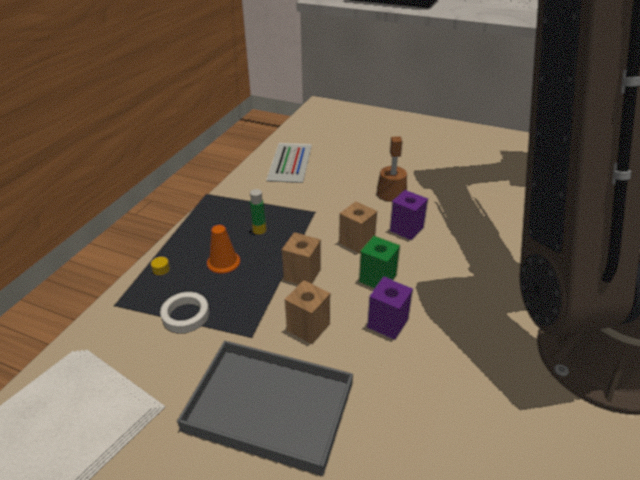

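The top view shows three beech blocks with bores at about (251,283), (313,250) and (385,282). The green and purple blocks at (337,322), (282,350) and (430,328) are decoys because of their colour. The stand is at (488,292) with the pin handle at (508,285), the tray is at (170,291), and the tape is at (228,183). The cone is at (300,178) and the glue stick at (359,180). The side view shows the same layout. Next I measure and confirm in an enlarged crop.

```bash
python3 - <<'E'
from h import *
c=cam('top'); im=c['img']
hsv=cv2.cvtColor(im,cv2.COLOR_BGR2HSV)
for n,(u,v) in dict(a=(251,283),b=(313,250),c=(385,282)).items():
    x0,y0=u-28,v-28; g=hsv[y0:y0+56,x0:x0+56]
    print(n,'center hsv',hsv[v-10,u-8],'table',hsv[v+26,u-26])
    m=((g[...,1]>95)&(g[...,2]>150)&(g[...,0]<20)).astype(np.uint8)
    k=cv2.findContours(m,cv2.RETR_EXTERNAL,cv2.CHAIN_APPROX_NONE)[0]; k=max(k,key=cv2.contourArea)+[x0,y0]
    P=np.array([ray(c,p[0][0],p[0][1],.085)[:2] for p in k],np.float32)
    R=cv2.minAreaRect(P*1000); print(' top rect',np.round(R[0]),np.round(R[1],1),round(R[2],1))
    gr=cv2.cvtColor(im,cv2.COLOR_BGR2GRAY)[v-10:v+11,u-10:u+11]
    w=np.clip(105-gr.astype(float),0,None); yy,xx=np.mgrid[v-10:v+11,u-10:u+11]
    bu,bv=(w*xx).sum()/w.sum(),(w*yy).sum()/w.sum(); print(' bore',bu,bv,np.round(ray(c,bu,bv,.085),4))
# tray
for u,v in((131,237),(207,234),(212,342),(131,348)): print('tray rim',ray(c,u,v,.03).round(3))
print('handle top?',ray(c,508,285,.155).round(3),'stand',ray(c,488,290,.065).round(3))
for n,u,v,z in(('glue',361,172,.11),('cone',299,166,.095),('tape',228,184,.022)): print(n,ray(c,u,v,z).round(3))
A=cv2.resize(im[225:320,225:415],(760,380),interpolation=3)
B=cv2.resize(im[265:320,455:525],None,fx=4,fy=4,interpolation=3)
o=np.zeros((600,760,3),np.uint8);o[:380]=A;o[380:600,:280]=B
s=cam('side')['img']; o[380:600,300:500]=cv2.resize(s[130:204,365:432],(200,220),interpolation=3)
cv2.imwrite('pics/crop.png',o)
E
```

```text
a center hsv [ 18 145 155] table [ 21  85 175]
 top rect [519. 145.] [59.5 61.1] 79.1
 bore 248.2365470852018 280.6398542600897 [0.5201 0.1464 0.085 ]
b center hsv [ 16 140 171] table [ 21  83 175]
 top rect [590.  14.] [55.  58.4] 0.5
 bore 313.8805069402535 245.51719975859987 [0.5947 0.0127 0.085 ]
c center hsv [ 16 140 166] table [ 21  83 175]
 top rect [ 522. -137.] [59.9 60.5] 73.5
 bore 388.54912280701757 280.8438596491228 [ 0.5221 -0.1409  0.085 ]
tray rim [0.622 0.416 0.03 ]
tray rim [0.63  0.249 0.03 ]
tray rim [0.397 0.226 0.03 ]
tray rim [0.383 0.395 0.03 ]
handle top? [ 0.507 -0.358  0.155] stand [ 0.507 -0.35   0.065]
glue [ 0.747 -0.085  0.11 ]
cone [0.765 0.046 0.095]
tape [0.748 0.209 0.022]
```

View pics/crop.png

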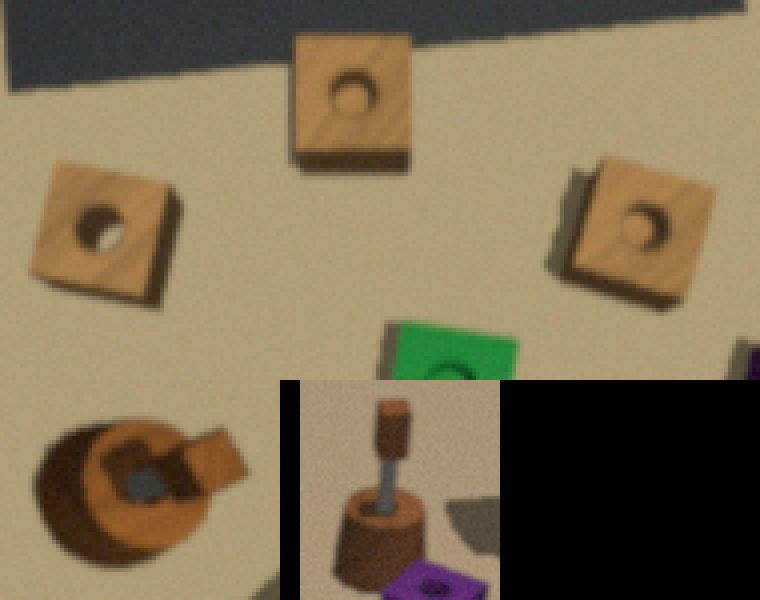

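Candidates:
- The beech blocks at (251,283), (313,250) and (385,282) fit the description. The green and purple ones are excluded.
- The left one, A, shows a table-coloured spot in its bore, while B and C show wood floors. A is therefore the first to probe.
- The pin in the stand leans slightly.

I move over the pin.

```bash
cat >> h.py <<'E'
from scipy.spatial.transform import Rotation as Ro
def go(x,y,z,yaw=None):
    "shift in present tool axes (mm), turn about tool z (deg) so tool y has world yaw (mod 180)"
    s=r.sense(); q=s['tcp_rot']; R=Ro.from_quat([q[1],q[2],q[3],q[0]]).as_matrix()
    d=R.T@(np.array([x,y,z])-s['tcp_pos'])*1000; cur=np.degrees(np.arctan2(R[1,1],R[0,1])); out=[]
    if yaw is not None: out=-((yaw-cur+90)%180-90)
    print('t',round(s['time'],2),'pos',s['tcp_pos'].round(4),'yawY',cur.round(1),'shift',d.round(1),'turn',np.round(out,1),'tilt',R[:2,2].round(3),'j6',s['joint_positions'][5].round(2),'F',s['wrist_force'].round(1),'w',round(s['width']*87.6,1))
E
python3 - <<'E'
from h import *
c=cam('top')
print('handle top',ray(c,510,285,.16).round(3),'mouth',ray(c,492,290.7,.065).round(3),'stand',ray(c,491.7,291,.065).round(3))
for n,u,v in(('A',250.2,281.8),('B',313.2,248.7),('C',386.2,282)): print(n,ray(c,u,v,.085).round(4))
p=ray(c,510,285,.16); go(p[0],p[1],.23,90)
E
```

```text
handle top [ 0.506 -0.36   0.16 ] mouth [ 0.506 -0.359  0.065] stand [ 0.505 -0.358  0.065]
A [0.5178 0.1423 0.085 ]
B [0.5879 0.014  0.085 ]
C [ 0.5197 -0.1361  0.085 ]
t 0.25 pos [ 0.1896 -0.6476  0.2261] yawY 106.3 shift [-384.7  187.3   -3.8] turn 16.3 tilt [-0.     0.001] j6 -0.29 F [-0.4  0.4  0.2] w 87.5
```

```bash
python3 -m jog '-35 17 0 0 0 0 87.6; -35 17 0 0 0 0 87.6; -35 17 0 0 0 0 87.6; -35 17 0 0 0 0 87.6; -35 17 0 0 0 0 87.6'; python3 -m jog '-35 17 0 0 0 0 87.6; -35 17 0 0 0 0 87.6; -35 17 0 0 0 0 87.6; -35 17 0 0 0 0 87.6; 0 0 0 0 0 0 87.6'
python3 - <<'E'
from h import *
go(.506,-.36,.23,90)
c=cam('wrist','w1.png'); print(c['vfov'],(-np.array(c['R']).T@c['t']).round(3),np.round(c['R'],2).tolist(),proj(c,[.506,-.36,.16]))
E
```

```text
time: 0.67
tcp_pos: [0.3346, -0.5157, 0.2266]
tcp_rot: [0.0, -0.142, 0.99, -0.0]
wrist_force: [1.2, -0.6, 0.5]
width: 1.001
finger_force: 0.0
time: 1.08
tcp_pos: [0.4532, -0.4087, 0.2265]
tcp_rot: [0.001, -0.144, 0.99, -0.0]
wrist_force: [-0.8, -0.5, 0.3]
width: 1.001
finger_force: 0.0
t 1.08 pos [ 0.4532 -0.4087  0.2265] yawY 106.6 shift [-64.5  31.7  -3.4] turn 16.6 tilt [0.001 0.   ] j6 -0.87 F [-0.8 -0.5  0.3] w 87.7
63.80902685677485 [ 0.387 -0.427  0.383] [[-0.28, 0.96, -0.0], [0.93, 0.28, 0.26], [0.25, 0.07, -0.97]] (np.float64(367.7489194029456), np.float64(351.5022363834774))
```

View pics/w1.png

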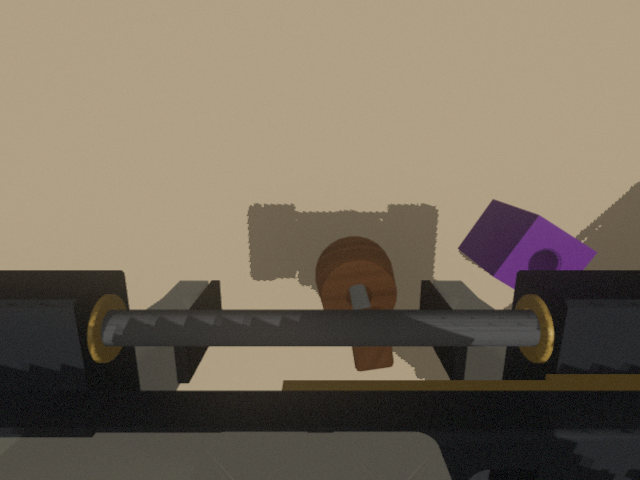

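The wrist view shows the pin handle's near edge from (356,370) to (393,366), with the stand at (355,275). The purple decoy is at (525,245). I compute the handle yaw.

```bash
python3 - <<'E'
from h import *
c=cam('wrist')
a,b=ray(c,356,370,.16),ray(c,393.5,366,.16); d=b-a; print(a.round(4),b.round(4),np.linalg.norm(d),np.degrees(np.arctan2(d[1],d[0])), proj(c,[.506,-.359,.065]))
t=cam('top'); g=cv2.cvtColor(t['img'],cv2.COLOR_BGR2HSV)
x0,y0=497,272; k=g[y0:y0+26,x0:x0+26]
m=((k[...,1]>120)&(k[...,2]>110)&(k[...,0]<20)).astype(np.uint8)
print('\n'.join(''.join('.#'[v] for v in row) for row in m))
k=max(cv2.findContours(m,0,1)[0],key=cv2.contourArea)+[x0,y0]
P=np.array([ray(t,p[0][0],p[0][1],.16)[:2] for p in k],np.float32)*1000
print(cv2.minAreaRect(P))
E
```

```text
[ 0.5192 -0.3645  0.16  ] [ 0.5094 -0.3419  0.16  ] 0.02468282607634935 113.49088076956173 (np.float64(356.9158915444184), np.float64(297.1886170916087))
..........................
..........................
..........................
..........................
..........................
..........................
..........................
..........................
..........................
..........................
..........................
..........................
..........................
..........................
..........................
..........................
..........................
..........................
..........................
..........................
..........................
..........................
..........................
..........................
..........................
..........................Traceback (most recent call last):
  File "<stdin>", line 8, in <module>
ValueError: max() iterable argument is empty
```

```bash
python3 - <<'E'
from h import *
t=cam('top'); im=cv2.imread('pics/top0.png'); g=cv2.cvtColor(im,cv2.COLOR_BGR2HSV)
x0,y0=497,272; k=g[y0:y0+26,x0:x0+26]; print(k[13,5:24].tolist())
m=((k[...,1]>120)&(k[...,2]>105)&(k[...,0]<25)).astype(np.uint8)
print('\n'.join(''.join('.#'[v] for v in row) for row in m))
k=max(cv2.findContours(m,0,1)[0],key=cv2.contourArea)+[x0,y0]
P=np.array([ray(t,p[0][0],p[0][1],.16)[:2] for p in k],np.float32)*1000
print(cv2.minAreaRect(P))
go(.505,-.359,.19,113)
E
```

```text
[[13, 183, 114], [14, 186, 133], [14, 188, 141], [15, 187, 139], [14, 192, 133], [14, 188, 130], [14, 187, 134], [14, 175, 140], [14, 175, 137], [14, 179, 134], [13, 176, 132], [15, 188, 129], [14, 180, 126], [16, 140, 135], [18, 101, 156], [21, 85, 172], [21, 85, 177], [21, 79, 177], [21, 81, 174]]
..........................
..........................
..........................
..........................
..........................
##...........#............
####......#####...........
#####...########..........
####..##########..........
##...###########..........
.....############.........
....##############........
.....#############........
.....##############.......
......#############.......
......##############......
.......#############......
.......############.......
.........#######..........
.........######...........
.........####.............
..........#...............
.........##...............
##...######...............
##########................
##########................
((499.9653015136719, -349.44390869140625), (26.809452056884766, 45.621368408203125), 40.21495056152344)
t 1.28 pos [ 0.4486 -0.4126  0.2265] yawY 106.3 shift [-69.2  35.6  36.5] turn -6.7 tilt [-0.  0.] j6 -0.86 F [-0.9  0.5  0.6] w 87.4
```

```bash
python3 -m jog '-35 18 0 0 0 0 87.6; -34 18 0 0 0 0 87.6; 0 0 0 0 0 -4.5 87.6; 0 0 0 0 0 -4.5 87.6; 0 0 0 0 0 0 87.6'
python3 - <<'E'
from h import *
go(.505,-.359,.12,115)
c=cam('wrist','w2.png')
E
```

```text
time: 1.7
tcp_pos: [0.5045, -0.3592, 0.2264]
tcp_rot: [-0.0, -0.22, 0.975, 0.0]
wrist_force: [0.2, -0.7, 0.4]
width: 1.0
finger_force: 0.0
t 1.7 pos [ 0.5045 -0.3592  0.2264] yawY 115.5 shift [-6.000e-01 -1.000e-01  1.064e+02] turn 0.5 tilt [-0.  0.] j6 -0.82 F [ 0.2 -0.7  0.4] w 87.6
```

View pics/w2.png

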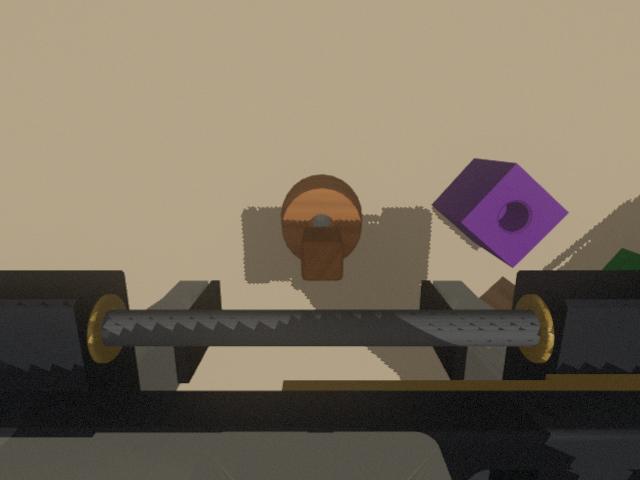

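The handle is square to the fingers and centred: columns 302–343, near edge at row 280. Next: descend and grip.

```bash
python3 - <<'E'
from h import *
c=cam('wrist'); print(ray(c,302.5,280,.16).round(4),ray(c,343,280,.16).round(4)); go(.505,-.359,.12)
E
python3 -m jog '0 0 36 0 0 0 87.6; 0 0 36 0 0 0 87.6; 0 0 35 0 0 0 87.6; 0 0 0 0 0 0 24; 0 0 0 0 0 0 10'
python3 -m jog '0 0 0 0 0 0 10; 0 0 0 0 0 0 10; 0 0 0 0 0 0 10; 0 0 0 0 0 0 10; 0 0 0 0 0 0 10'
```

```text
[ 0.5224 -0.362   0.16  ] [ 0.5118 -0.3395  0.16  ]
t 1.8 pos [ 0.5042 -0.3595  0.2265] yawY 115.1 shift [-9.000e-01  1.000e-01  1.065e+02] turn [] tilt [-0.  0.] j6 -0.83 F [-0.5 -0.   0.3] w 87.7
time: 2.22
tcp_pos: [0.5034, -0.3591, 0.1186]
tcp_rot: [-0.002, -0.218, 0.976, 0.001]
wrist_force: [1.2, 0.3, 0.4]
width: 0.909
finger_force: 0.0
time: 2.63
tcp_pos: [0.5056, -0.3587, 0.1208]
tcp_rot: [0.001, -0.219, 0.976, -0.0]
wrist_force: [-0.8, -0.1, 0.2]
width: 0.531
finger_force: 0.0
```

```bash
python3 -m jog '0 0 0 0 0 0 10; 0 0 0 0 0 0 10; 0 0 0 0 0 0 10; 0 0 0 0 0 0 10; 0 0 0 0 0 0 10'
python3 -m jog '0 0 -36 0 0 0 10; 0 0 -36 0 0 0 10; 0 0 -36 0 0 0 10; 0 0 -16 0 0 0 10; 0 0 0 0 0 0 10'
python3 - <<'E'
from h import *
go(.5185,.1435,.255)
E
```

```text
time: 3.05
tcp_pos: [0.5051, -0.3585, 0.1197]
tcp_rot: [0.0, -0.219, 0.976, -0.0]
wrist_force: [-0.5, 0.5, 1.4]
width: 0.294
finger_force: 30.0
time: 3.47
tcp_pos: [0.5069, -0.3596, 0.2487]
tcp_rot: [0.003, -0.219, 0.976, -0.002]
wrist_force: [-0.1, -0.8, -0.2]
width: 0.296
finger_force: 30.0
t 3.47 pos [ 0.5069 -0.3596  0.2487] yawY 115.3 shift [-225.9  449.7   -8. ] turn [] tilt [ 0.007 -0.004] j6 -0.83 F [-0.1 -0.8 -0.2] w 25.9
```

```bash
python3 -m jog '-17.4 34.6 0 0 0 0 10; -17.4 34.6 0 0 0 0 10; -17.4 34.6 0 0 0 0 10; -17.4 34.6 0 0 0 0 10; -17.4 34.6 0 0 0 0 10'
python3 -m jog '-17.4 34.6 0 0 0 0 10; -17.4 34.6 0 0 0 0 10; -17.4 34.6 0 0 0 0 10; -17.4 34.6 0 0 0 0 10; -17.4 34.6 0 0 0 0 10'
python3 -m jog '-17.4 34.6 0 0 0 0 10; -17.4 34.6 0 0 0 0 10; -17.4 34.6 0 0 0 0 10; 0 0 0 0 0 0 10; 0 0 0 0 0 0 10'
python3 - <<'E'
from h import *
go(.5185,.1435,.255)
c=cam('side'); w=cam('wrist')
p=proj(c,[.5185,.1435,.085]); q=proj(w,[.5185,.1435,.085]); print(p,q,proj(c,[.5185,.1435,.139]),proj(w,[.5185,.1435,.139]))
u,v=int(p[0]),int(p[1]); o=np.zeros((480,800,3),np.uint8)
o[:,:320]=cv2.resize(c['img'][v-80:v+40,u-40:u+40],(320,480),interpolation=3)
u,v=int(q[0]),int(q[1]); print(u,v)
k=w['img'][max(0,v-90):max(0,v-90)+180,max(0,u-90):max(0,u-90)+180]; o[:,320:]=cv2.resize(k,(480,480),interpolation=3)
cv2.imwrite('pics/tip.png',o)
E
```

```text
time: 3.88
tcp_pos: [0.5089, -0.1633, 0.2427]
tcp_rot: [-0.001, -0.219, 0.976, 0.0]
wrist_force: [0.3, 0.4, -0.2]
width: 0.298
finger_force: 30.0
time: 4.3
tcp_pos: [0.5135, 0.0305, 0.2429]
tcp_rot: [-0.0, -0.219, 0.976, 0.0]
wrist_force: [0.5, 0.0, -1.0]
width: 0.295
finger_force: 30.0
time: 4.72
tcp_pos: [0.5166, 0.1466, 0.2424]
tcp_rot: [-0.001, -0.221, 0.975, -0.0]
wrist_force: [-0.1, -0.7, -2.1]
width: 0.295
finger_force: 30.0
t 4.72 pos [0.5166 0.1466 0.2424] yawY 115.5 shift [ -0.3  -3.6 -12.6] turn [] tilt [-0.002 -0.001] j6 -1.77 F [-0.1 -0.7 -2.1] w 25.9
(np.float64(308.70950018879216), np.float64(295.08644580489386)) (np.float64(316.2710314006352), np.float64(225.81701748517156)) (np.float64(308.15154364368834), np.float64(273.0851592455498)) (np.float64(315.4837215352703), np.float64(242.35905607364828))
316 225
```

View pics/tip.png

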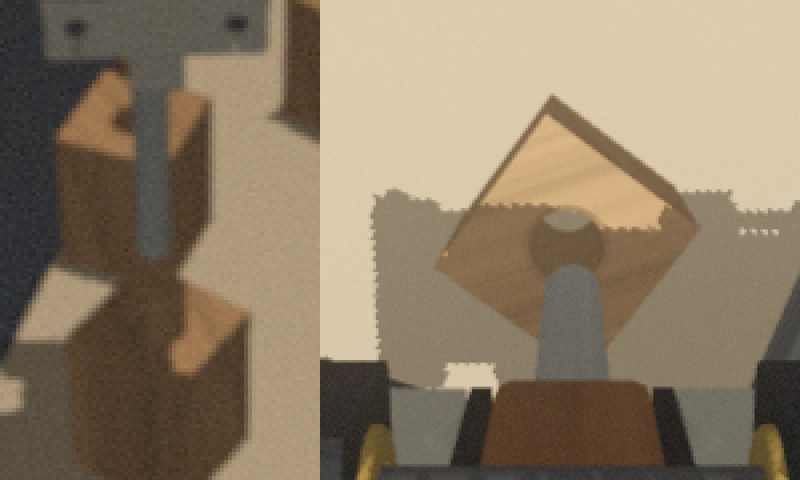

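The left half (side view) shows the tip at about pixel (306,279) above the block. The right half (wrist) shows block A's bore at wrist pixel (318.6,226) with light table colour at its bottom, and the tip centre at about (321,246). I compute the offset between them.

```bash
python3 - <<'E'
from h import *
w=cam('wrist'); s=cam('side')
print('bore',ray(w,318.6,226.1,.085).round(4),'tip',ray(w,320.9,246,.1327).round(4),'tip side',ray(s,306.2,277.8,.1327).round(4))
go(.5185,.1435,.205)
E
```

```text
bore [0.5181 0.1446 0.085 ] tip [0.521  0.148  0.1327] tip side [0.5196 0.1497 0.1327]
t 4.92 pos [0.517  0.1438 0.2432] yawY 115.3 shift [-1.3 -0.9 38.2] turn [] tilt [-0.001 -0.   ] j6 -1.77 F [ 0.8  0.4 -0.5] w 26.0
```

```bash
python3 -m jog '3 -2.5 0 0 0 0 10; 0 0 20 0 0 0 10; 0 0 18 0 0 0 10; 0 0 6 0 0 0 10; 0 0 6 0 0 0 10'; python3 -m jog '0 0 6 0 0 0 10;0 0 6 0 0 0 10;0 0 0 0 0 0 10'
python3 - <<'E'
from h import *
go(.5185,.1435,.11)
E
```

```text
time: 5.33
tcp_pos: [0.5153, 0.1401, 0.1931]
tcp_rot: [-0.0, -0.219, 0.976, -0.0]
wrist_force: [-0.6, 0.0, -1.2]
width: 0.296
finger_force: 30.0
time: 5.58
tcp_pos: [0.5153, 0.141, 0.1808]
tcp_rot: [-0.0, -0.219, 0.976, -0.0]
wrist_force: [-0.2, -0.8, -1.1]
width: 0.292
finger_force: 30.0
t 5.58 pos [0.5153 0.141  0.1808] yawY 115.3 shift [-4.1  0.9 70.8] turn [] tilt [-0.001 -0.   ] j6 -1.76 F [-0.2 -0.8 -1.1] w 25.6
```

The tip is in the bore with no contact force. A blind floor would stop it at a TCP height of about 0.155.

```bash
python3 -m jog '0 0 7 0 0 0 10; 0 0 7 0 0 0 10; 0 0 7 0 0 0 10; 0 0 5 0 0 0 10; 0 0 5 0 0 0 10'; python3 - <<'E'
from h import *
go(.5185,.1435,.11)
E
```

```text
time: 6.0
tcp_pos: [0.5154, 0.1412, 0.1498]
tcp_rot: [-0.0, -0.219, 0.976, -0.0]
wrist_force: [-0.2, 0.4, -1.2]
width: 0.297
finger_force: 30.0
t 6.0 pos [0.5154 0.1412 0.1498] yawY 115.3 shift [-3.8  0.7 39.8] turn [] tilt [-0. -0.] j6 -1.76 F [-0.2  0.4 -1.2] w 26.0
```

```bash
python3 -m jog '0 0 9 0 0 0 10; 0 0 9 0 0 0 10; 0 0 9 0 0 0 10; 0 0 5 0 0 0 10; 0 0 4 0 0 0 10'; python3 -m jog '0 0 1 0 0 0 10; 0 0 1 0 0 0 10; 0 0 0 0 0 0 10';  python3 - <<'E'
from h import *
go(.5185,.1435,.11)
E
```

```text
time: 6.42
tcp_pos: [0.5152, 0.141, 0.1135]
tcp_rot: [-0.001, -0.219, 0.976, -0.0]
wrist_force: [0.9, -0.5, -1.2]
width: 0.297
finger_force: 30.0
time: 6.67
tcp_pos: [0.5157, 0.1414, 0.1127]
tcp_rot: [0.0, -0.219, 0.976, 0.0]
wrist_force: [1.0, 0.1, -0.4]
width: 0.294
finger_force: 30.0
t 6.67 pos [0.5157 0.1414 0.1127] yawY 115.3 shift [-3.5  0.7  2.7] turn [] tilt [0. 0.] j6 -1.76 F [ 1.   0.1 -0.4] w 25.8
```

The tip went well past the 40 mm blind depth without force, so A is the through block and the pin is about 2 mm off the table. Next: release, rise and look.

```bash
python3 -m jog '0 0 0 0 0 0 87.6; 0 0 0 0 0 0 87.6; 0 0 0 0 0 0 87.6; 0 0 0 0 0 0 87.6; 0 0 0 0 0 0 87.6'; python3 -m jog '0 0 0 0 0 0 87.6; 0 0 -20 0 0 0 87.6; 0 0 -40 0 0 0 87.6; 0 0 -40 0 0 0 87.6; 0 0 0 0 0 0 87.6'; python3 - <<'E'
from h import *
go(.589,.0135,.21,90)
c=cam('side','s2.png'); cv2.imwrite('pics/s2c.png',cv2.resize(c['img'][150:350,200:440],(720,600)))
E
```

```text
time: 7.08
tcp_pos: [0.5156, 0.1413, 0.1128]
tcp_rot: [0.0, -0.219, 0.976, 0.0]
wrist_force: [0.2, 0.2, -0.4]
width: 0.613
finger_force: 0.0
time: 7.5
tcp_pos: [0.5193, 0.1426, 0.2207]
tcp_rot: [0.006, -0.22, 0.976, 0.001]
wrist_force: [0.9, -0.1, 1.0]
width: 0.968
finger_force: 0.0
t 7.5 pos [0.5193 0.1426 0.2207] yawY 115.4 shift [  -7.4 -146.5   10.9] turn 25.4 tilt [0.011 0.004] j6 -1.76 F [ 0.9 -0.1  1. ] w 84.8
```

View pics/s2c.png

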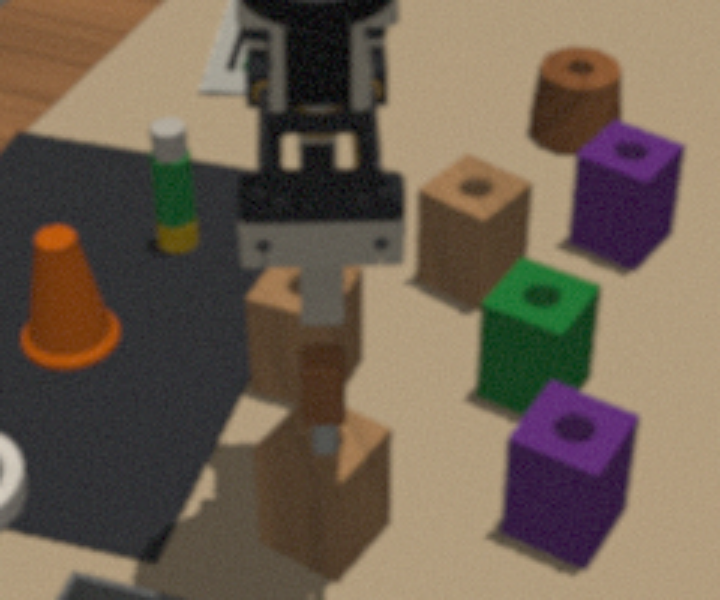

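The pin stands in block A, upright with the handle just above the block. Next is block B.

```bash
python3 -m jog '-2 -36.5 0 0 0 0 87.6; -2 -36.5 0 0 0 0 87.6; -2 -36.5 0 0 0 0 87.6; -1.5 -37 0 0 0 0 87.6; 0 0 0 0 0 6.35 87.6'; python3 -m jog '0 0 0 0 0 6.35 87.6; 0 0 0 0 0 6.35 87.6; 0 0 0 0 0 6.35 87.6; 0 0 20 0 0 0 87.6;0 0 0 0 0 0 87.6'; python3 - <<'E'
from h import *
go(.589,.0135,.041,90)
w=cam('wrist','w3.png'); print(proj(w,[.589,.0135,.085]))
E
```

```text
time: 7.97
tcp_pos: [0.5864, 0.0075, 0.2113]
tcp_rot: [-0.001, -0.166, 0.986, -0.001]
wrist_force: [0.6, 0.5, 0.3]
width: 0.996
finger_force: 0.0
time: 8.38
tcp_pos: [0.5829, 0.0118, 0.189]
tcp_rot: [-0.003, 0.001, 1.0, -0.0]
wrist_force: [-1.4, -0.4, -1.2]
width: 0.995
finger_force: 0.0
t 8.38 pos [0.5829 0.0118 0.189 ] yawY 89.9 shift [ -6.8   1.8 147.9] turn -0.1 tilt [-0.005 -0.   ] j6 -1.93 F [-1.4 -0.4 -1.2] w 87.2
(np.float64(321.51503377039194), np.float64(250.19364933295637))
```

View pics/w3.png

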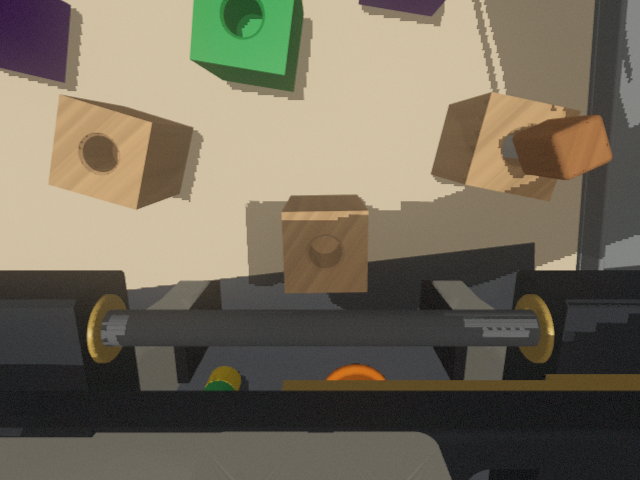

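Block B is square to the fingers, with its bore at (325,251) close to the predicted (321,250). The pin in A is clear to the right.

```bash
python3 -m jog '-6 3 37 0 0 0 87.6; 0 0 37 0 0 0 87.6; 0 0 37 0 0 0 87.6; 0 0 37 0 0 0 87.6; 0 0 0 0 0 0 40'; python3 -m jog '0 0 0 0 0 0 40; 0 0 0 0 0 0 40; 0 0 0 0 0 0 40; 0 0 0 0 0 0 40; 0 0 0 0 0 0 40';  python3 - <<'E'
from h import *
go(.589,.0135,.041,90)
E
```

```text
time: 8.85
tcp_pos: [0.5863, 0.0139, 0.038]
tcp_rot: [-0.006, 0.001, 1.0, -0.001]
wrist_force: [-0.8, -0.8, -0.7]
width: 0.966
finger_force: 0.0
time: 9.27
tcp_pos: [0.5926, 0.0155, 0.0472]
tcp_rot: [0.002, 0.0, 1.0, 0.001]
wrist_force: [-1.6, 0.9, 7.7]
width: 0.682
finger_force: 29.9
t 9.27 pos [0.5926 0.0155 0.0472] yawY 90.0 shift [ 3.6 -2.   6.2] turn -0.0 tilt [0.004 0.001] j6 -1.93 F [-1.6  0.9  7.7] w 59.7
```

```bash
python3 -m jog '0 0 -20 0 0 0 40; 0 0 -38 0 0 0 40; 0 0 -38 0 0 0 40; 0 0 -38 0 0 0 40; 0 0 -38 0 0 0 40'; python3 -m jog '0 0 0 0 0 0 40';  python3 - <<'E'
from h import *
go(.556,.326,.21,95)
E
```

```text
time: 9.68
tcp_pos: [0.5904, 0.0149, 0.2196]
tcp_rot: [0.001, 0.001, 1.0, 0.0]
wrist_force: [0.7, 0.5, -1.7]
width: 0.682
finger_force: 29.9
time: 9.77
tcp_pos: [0.5949, 0.0154, 0.2266]
tcp_rot: [0.007, 0.0, 1.0, 0.001]
wrist_force: [1.9, 0.9, -1.0]
width: 0.684
finger_force: 29.9
t 9.77 pos [0.5949 0.0154 0.2266] yawY 90.0 shift [ 39.1 310.6  16.7] turn -5.0 tilt [0.014 0.002] j6 -1.93 F [ 1.9  0.9 -1. ] w 59.9
```

```bash
python3 -m jog '4.7 38.8 0 0 0 0 40; 4.7 38.8 0 0 0 0 40; 4.7 38.8 0 0 0 0 40; 4.7 38.8 0 0 0 0 40; 4.7 38.8 0 0 0 0 40'; python3 -m jog '4.7 38.8 0 0 0 0 40; 4.7 38.8 0 0 0 0 40; 4.7 38.8 0 0 0 -5 40; 0 0 0 0 0 0 40; 0 0 0 0 0 0 40';  python3 - <<'E'
from h import *
go(.556,.326,.053,95)
w=cam('wrist','w4.png'); t=cam('top','t4.png')
for a in(-.12,.12):
  for b in(-.085,.085):
    X=np.array([.508+a*.996-b*.087,.322+a*.087+b*.996,.03]); print(np.round(proj(t,X)),end=' ')
E
```

```text
time: 10.18
tcp_pos: [0.567, 0.2107, 0.2176]
tcp_rot: [0.001, 0.001, 1.0, 0.001]
wrist_force: [0.0, -0.2, -1.9]
width: 0.683
finger_force: 29.9
time: 10.6
tcp_pos: [0.5529, 0.3276, 0.2166]
tcp_rot: [-0.0, -0.045, 0.999, 0.0]
wrist_force: [0.2, -0.6, -1.4]
width: 0.687
finger_force: 29.9
t 10.6 pos [0.5529 0.3276 0.2166] yawY 95.1 shift [ -2.9  -1.9 163.6] turn 0.1 tilt [-0.  0.] j6 -2.32 F [ 0.2 -0.6 -1.4] w 60.2
[211. 342.] [131. 349.] [208. 232.] [130. 238.]
```

View pics/w4.png

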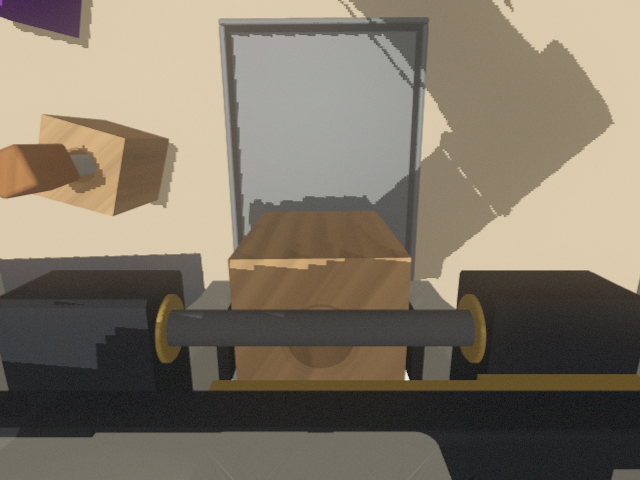

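Block B hangs straight, and the tray is aligned under it. Lowering.

```bash
python3 -m jog '0 0 38 0 0 0 40; 0 0 38 0 0 0 40; 0 0 38 0 0 0 40; 0 0 30 0 0 0 40; 0 0 14 0 0 0 40'; python3 -m jog '0 0 0 0 0 0 40; 0 0 0 0 0 0 40';  python3 - <<'E'
from h import *
go(.556,.326,.05,95)
E
```

```text
time: 11.12
tcp_pos: [0.5522, 0.3222, 0.0546]
tcp_rot: [-0.002, -0.041, 0.999, -0.002]
wrist_force: [-0.4, -1.1, -3.2]
width: 0.687
finger_force: 29.9
time: 11.28
tcp_pos: [0.5542, 0.3242, 0.0587]
tcp_rot: [-0.0, -0.042, 0.999, -0.0]
wrist_force: [0.1, 0.3, -1.3]
width: 0.684
finger_force: 29.9
t 11.28 pos [0.5542 0.3242 0.0587] yawY 94.8 shift [-2.   1.6  8.7] turn -0.2 tilt [-0.    -0.001] j6 -2.32 F [ 0.1  0.3 -1.3] w 60.0
```

```bash
for i in 1; do python3 -m jog '0 0 3 0 0 0 40; 0 0 3 0 0 0 40; 0 0 0 0 0 0 40'; done; python3 -m jog '0 0 1.5 0 0 0 40; 0 0 0 0 0 0 40'; python3 -m jog '0 0 1.5 0 0 0 40; 0 0 0 0 0 0 40'
```

```text
time: 11.53
tcp_pos: [0.5542, 0.3257, 0.0536]
tcp_rot: [0.001, -0.043, 0.999, 0.001]
wrist_force: [-0.1, -0.1, -2.8]
width: 0.681
finger_force: 29.9
time: 11.7
tcp_pos: [0.5543, 0.3259, 0.0523]
tcp_rot: [0.001, -0.043, 0.999, 0.001]
wrist_force: [-1.2, -1.0, 3.7]
width: 0.683
finger_force: 29.9
time: 11.87
tcp_pos: [0.5543, 0.3259, 0.0522]
tcp_rot: [0.001, -0.043, 0.999, 0.0]
wrist_force: [-6.0, -1.8, 15.1]
width: 0.683
finger_force: 29.9
```

The block touches the floor. Release, rise and head to C.

```bash
python3 -m jog '0 0 -1 0 0 0 87.6; 0 0 0 0 0 0 87.6; 0 0 0 0 0 0 87.6; 0 0 0 0 0 0 87.6; 0 0 0 0 0 0 87.6'; python3 -m jog '0 0 -20 0 0 0 87.6; 0 0 -38 0 0 0 87.6; 0 0 -38 0 0 0 87.6; 0 0 -38 0 0 0 87.6; 0 0 -38 0 0 0 87.6'; python3 -m jog '0 0 0 0 0 0 87.6;0 0 0 0 0 0 87.6'; python3 - <<'E'
from h import *
go(.521,-.1365,.2,73.5)
E
```

```text
time: 12.28
tcp_pos: [0.5538, 0.3255, 0.0504]
tcp_rot: [-0.0, -0.043, 0.999, -0.0]
wrist_force: [0.2, 1.1, 0.7]
width: 0.977
finger_force: 0.0
time: 12.7
tcp_pos: [0.5536, 0.3252, 0.2242]
tcp_rot: [-0.0, -0.043, 0.999, -0.0]
wrist_force: [1.0, 1.0, -0.8]
width: 1.004
finger_force: 0.0
time: 12.87
tcp_pos: [0.5548, 0.3264, 0.2254]
tcp_rot: [0.002, -0.043, 0.999, 0.002]
wrist_force: [0.5, 0.2, -0.8]
width: 0.999
finger_force: 0.0
t 12.87 pos [0.5548 0.3264 0.2254] yawY 94.9 shift [  73.5 -458.4   23.5] turn 21.4 tilt [0.004 0.004] j6 -2.32 F [ 0.5  0.2 -0.8] w 87.5
```

```bash
python3 -m jog '6.1 -38.2 0 0 0 0 87.6; 6.1 -38.2 0 0 0 0 87.6; 6.1 -38.2 0 0 0 0 87.6; 6.1 -38.2 0 0 0 0 87.6; 6.1 -38.2 0 0 0 0 87.6'; python3 -m jog '6.1 -38.2 0 0 0 0 87.6; 6.1 -38.2 0 0 0 0 87.6; 6.1 -38.2 0 0 0 0 87.6; 6.1 -38.2 0 0 0 0 87.6; 6.1 -38.2 0 0 0 0 87.6'; python3 -m jog '6.1 -38.2 0 0 0 0 87.6; 6.1 -38.2 0 0 0 0 87.6; 0 0 0 0 0 7.1 87.6; 0 0 0 0 0 7.1 87.6; 0 0 0 0 0 7.1 87.6'; python3 -m jog '0 0 20 0 0 0 87.6; 0 0 0 0 0 0 87.6'; python3 - <<'E'
from h import *
go(.521,-.1365,.041,73.5)
w=cam('wrist','w5.png'); print(proj(w,[.521,-.1365,.085]))
t=cam('top','t5.png')
E
```

```text
time: 13.28
tcp_pos: [0.5386, 0.1307, 0.2209]
tcp_rot: [-0.001, -0.043, 0.999, -0.001]
wrist_force: [0.5, 0.0, -0.6]
width: 1.001
finger_force: 0.0
time: 13.7
tcp_pos: [0.5245, -0.0621, 0.2212]
tcp_rot: [-0.001, -0.043, 0.999, -0.0]
wrist_force: [0.8, -0.4, -0.6]
width: 0.999
finger_force: 0.0
time: 14.12
tcp_pos: [0.5191, -0.1386, 0.2208]
tcp_rot: [-0.001, 0.147, 0.989, -0.0]
wrist_force: [0.1, 0.8, 0.2]
width: 0.999
finger_force: 0.0
time: 14.28
tcp_pos: [0.5178, -0.1374, 0.1984]
tcp_rot: [-0.003, 0.143, 0.99, 0.0]
wrist_force: [-1.4, 0.2, -1.5]
width: 0.999
finger_force: 0.0
t 14.28 pos [ 0.5178 -0.1374  0.1984] yawY 73.5 shift [ -3.8   1.9 157.4] turn 0.0 tilt [-0.006  0.001] j6 -1.96 F [-1.4  0.2 -1.5] w 87.5
(np.float64(321.6583927663201), np.float64(242.87597757891007))
```

View pics/w5.png

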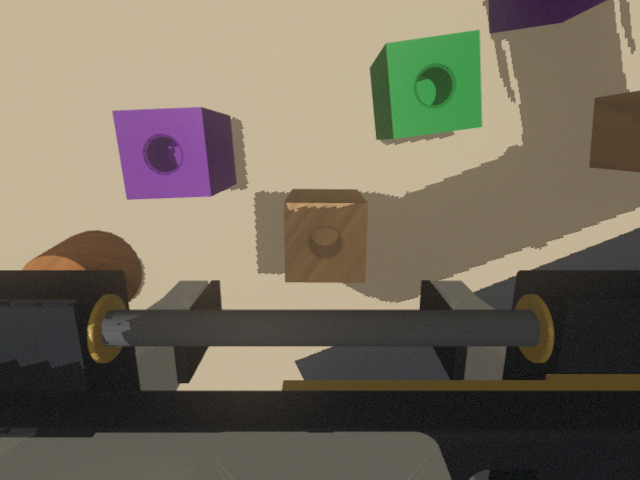

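Block C is square to the fingers, with its bore at (326,241) against a predicted (322,243). The purple decoy and the stand are clear of the fingers' path.

```bash
python3 -m jog '-2 2 38 0 0 0 87.6; 0 0 38 0 0 0 87.6; 0 0 38 0 0 0 87.6; 0 0 34 0 0 0 87.6; 0 0 6 0 0 0 87.6'; python3 -m jog '0 0 0 0 0 0 40; 0 0 0 0 0 0 40; 0 0 0 0 0 0 40; 0 0 0 0 0 0 40; 0 0 0 0 0 0 40';  python3 -m jog '0 0 0 0 0 0 40; 0 0 -20 0 0 0 40; 0 0 -38 0 0 0 40; 0 0 -38 0 0 0 40; 0 0 -38 0 0 0 40';  python3 -m jog '0 0 -38 0 0 0 40; 0 0 0 0 0 0 40; 0 0 0 0 0 0 40'; python3 - <<'E'
from h import *
go(.460,.3175,.22,95)
E
```

```text
time: 14.8
tcp_pos: [0.5191, -0.136, 0.0438]
tcp_rot: [-0.004, 0.142, 0.99, -0.001]
wrist_force: [-1.4, -0.2, 0.4]
width: 1.001
finger_force: 0.0
time: 15.22
tcp_pos: [0.5239, -0.136, 0.0504]
tcp_rot: [0.002, 0.142, 0.99, 0.0]
wrist_force: [0.6, 0.0, -0.2]
width: 0.684
finger_force: 18.5
time: 15.63
tcp_pos: [0.5219, -0.1362, 0.1844]
tcp_rot: [-0.0, 0.142, 0.99, -0.0]
wrist_force: [0.9, 0.6, -2.7]
width: 0.681
finger_force: 30.0
time: 15.88
tcp_pos: [0.5238, -0.136, 0.2236]
tcp_rot: [0.003, 0.142, 0.99, 0.001]
wrist_force: [-0.5, -0.2, -2.4]
width: 0.682
finger_force: 30.0
t 15.88 pos [ 0.5238 -0.136   0.2236] yawY 73.6 shift [189.1 417.1   3.5] turn -21.4 tilt [0.006 0.001] j6 -1.96 F [-0.5 -0.2 -2.4] w 59.8
```

```bash
python3 -m jog '0 0 -25 0 0 0 40; 15.75 34.75 0 0 0 0 40; 15.75 34.75 0 0 0 0 40; 15.75 34.75 0 0 0 0 40; 15.75 34.75 0 0 0 0 40'; python3 -m jog '15.75 34.75 0 0 0 0 40; 15.75 34.75 0 0 0 0 40; 15.75 34.75 0 0 0 0 40; 15.75 34.75 0 0 0 0 40; 15.75 34.75 0 0 0 0 40';python3 -m jog '15.75 34.75 0 0 0 0 40; 15.75 34.75 0 0 0 0 40; 15.75 34.75 0 0 0 0 40; 0 0 0 0 0 -7.1 40; 0 0 0 0 0 -7.1 40'; python3 -m jog '0 0 0 0 0 -7.1 40; 0 0 25 0 0 0 40; 0 0 0 0 0 0 40; 0 0 0 0 0 0 40'; python3 - <<'E'
from h import *
go(.460,.3175,.06,95)
w=cam('wrist','w6.png'); s=cam('side'); o=np.zeros((600,800,3),np.uint8)
o[:300,:400]=cv2.resize(w['img'],(400,300)); o[300:,:400]=cv2.resize(s['img'],(400,300)); o[:300,400:]=cv2.resize(cam('top')['img'],(400,300))
cv2.imwrite('pics/m6.png',o)
E
```

```text
time: 16.3
tcp_pos: [0.4999, 0.016, 0.2443]
tcp_rot: [-0.001, 0.143, 0.99, -0.0]
wrist_force: [0.2, 0.5, -1.4]
width: 0.68
finger_force: 30.0
time: 16.72
tcp_pos: [0.4733, 0.2052, 0.2443]
tcp_rot: [-0.001, 0.143, 0.99, -0.001]
wrist_force: [1.6, -0.2, -2.5]
width: 0.681
finger_force: 30.0
time: 17.13
tcp_pos: [0.4575, 0.3188, 0.2433]
tcp_rot: [-0.001, 0.015, 1.0, -0.001]
wrist_force: [0.3, 0.2, -2.0]
width: 0.683
finger_force: 30.0
time: 17.47
tcp_pos: [0.4578, 0.3159, 0.2185]
tcp_rot: [-0.002, -0.042, 0.999, -0.002]
wrist_force: [-0.5, -0.7, -1.0]
width: 0.685
finger_force: 30.0
t 17.47 pos [0.4578 0.3159 0.2185] yawY 94.8 shift [ -2.9   1.9 158.5] turn -0.2 tilt [-0.003 -0.004] j6 -2.44 F [-0.5 -0.7 -1. ] w 60.0
```

View pics/m6.png

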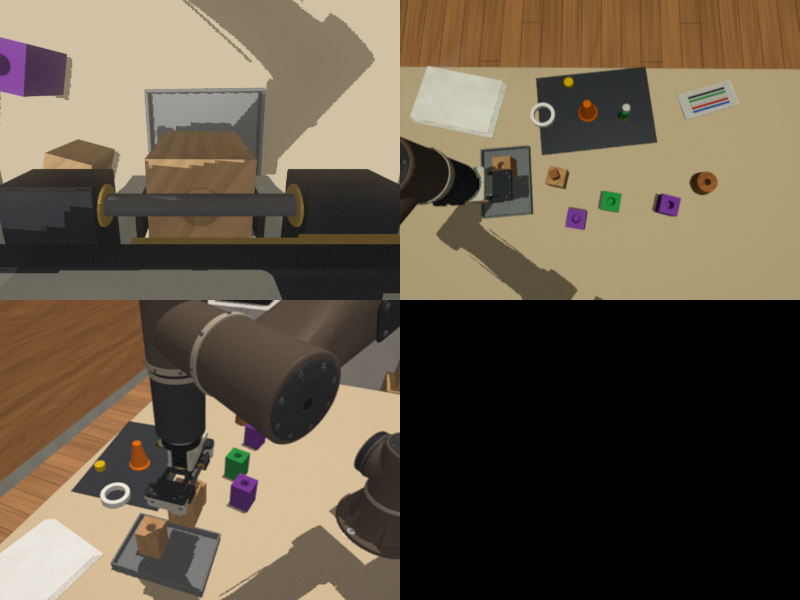

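Block B stands upright in the far half of the tray. Block C hangs straight over the near half, and the tape, cone and glue are undisturbed. Lowering.

```bash
python3 -m jog '0 0 38 0 0 0 40; 0 0 38 0 0 0 40; 0 0 38 0 0 0 40; 0 0 30 0 0 0 40; 0 0 14 0 0 0 40'; python3 -m jog '0 0 0 0 0 0 40; 0 0 0 0 0 0 40; 0 0 3 0 0 0 40; 0 0 0 0 0 0 40'; python3 -m jog '0 0 1.5 0 0 0 40; 0 0 0 0 0 0 40'
```

```text
time: 18.03
tcp_pos: [0.4578, 0.3158, 0.0594]
tcp_rot: [-0.001, -0.042, 0.999, -0.001]
wrist_force: [-0.5, 0.2, -0.8]
width: 0.683
finger_force: 30.0
time: 18.37
tcp_pos: [0.4597, 0.3182, 0.061]
tcp_rot: [0.001, -0.043, 0.999, 0.001]
wrist_force: [0.2, 0.8, -1.6]
width: 0.688
finger_force: 30.0
time: 18.53
tcp_pos: [0.4593, 0.3177, 0.059]
tcp_rot: [0.001, -0.043, 0.999, 0.001]
wrist_force: [-0.0, -0.1, -1.4]
width: 0.68
finger_force: 30.0
```

Contact is expected at about 0.054.

```bash
python3 -m jog '0 0 2.5 0 0 0 40; 0 0 0 0 0 0 40'; python3 -m jog '0 0 1.5 0 0 0 40; 0 0 0 0 0 0 40'
```

```text
time: 18.7
tcp_pos: [0.4589, 0.3172, 0.0556]
tcp_rot: [0.0, -0.043, 0.999, 0.0]
wrist_force: [-0.2, 0.1, -1.8]
width: 0.686
finger_force: 30.0
time: 18.87
tcp_pos: [0.459, 0.3173, 0.0554]
tcp_rot: [0.0, -0.043, 0.999, -0.0]
wrist_force: [-4.3, -2.4, 12.8]
width: 0.683
finger_force: 30.0
```

```bash
python3 -m jog '0 0 1 0 0 0 40; 0 0 0 0 0 0 40'
```

```text
time: 19.03
tcp_pos: [0.459, 0.3173, 0.0554]
tcp_rot: [0.0, -0.043, 0.999, 0.0]
wrist_force: [-7.9, -4.1, 20.5]
width: 0.684
finger_force: 30.0
```

```bash
python3 -m jog '0 0 -1.5 0 0 0 87.6; 0 0 0 0 0 0 87.6; 0 0 0 0 0 0 87.6; 0 0 0 0 0 0 87.6; 0 0 0 0 0 0 87.6'; python3 -m jog '0 0 -20 0 0 0 87.6; 0 0 -38 0 0 0 87.6; 0 0 -38 0 0 0 87.6; 0 0 -38 0 0 0 87.6; 0 0 -38 0 0 0 87.6'; python3 -m jog '0 0 -38 0 0 0 87.6; 0 0 -38 0 0 0 87.6; 0 0 0 0 0 0 87.6;0 0 0 0 0 0 87.6'; python3 - <<'E'
from h import *
s=cam('side'); t=cam('top'); o=np.zeros((600,800,3),np.uint8)
o[:,:450]=cv2.resize(s['img'][200:480,120:330],(450,600)); o[:600,450:]=cv2.resize(t['img'][150:400,120:266],(350,600))
cv2.imwrite('pics/end.png',o)
E
```

```text
time: 19.45
tcp_pos: [0.4589, 0.3172, 0.0543]
tcp_rot: [-0.0, -0.043, 0.999, -0.0]
wrist_force: [-1.0, -0.4, -0.8]
width: 0.974
finger_force: 0.0
time: 19.87
tcp_pos: [0.4587, 0.3168, 0.2282]
tcp_rot: [-0.0, -0.043, 0.999, -0.0]
wrist_force: [1.0, 0.9, -0.5]
width: 1.0
finger_force: 0.0
time: 20.2
tcp_pos: [0.4597, 0.318, 0.3051]
tcp_rot: [0.002, -0.043, 0.999, 0.002]
wrist_force: [-1.6, -0.5, -0.9]
width: 0.997
finger_force: 0.0
```

View pics/end.png

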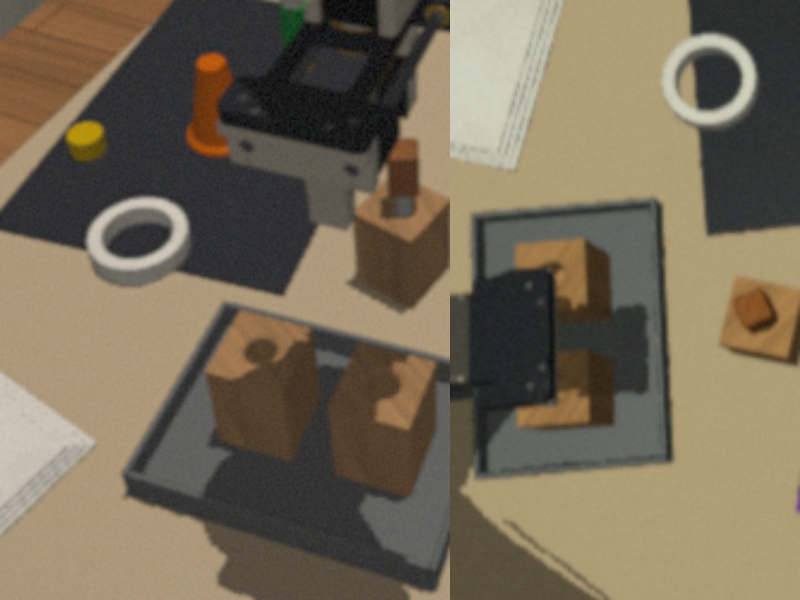

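Both blind blocks stand upright in the tray. The pin is upright in block A with about 20 mm of shaft showing, which means it is fully down.

```bash
python3 -c "
from plant import r
print(r.job_done())"
```

```text
the job is handed in; nothing more can be done
None
```

The job is handed in at about 20 s of the 72 s, but no verdict came back: the pin stands all the way down in block A (the left block), blind-looking blocks B and C stand upright in the tray, and the glue stick, cone and tape looked undisturbed; I probed only A, where the pin passed the 40 mm blind depth without resistance, and took B and C as blind from the wood floors visible in their bores.

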